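Bring the roller to the top of the inclined plane

TASK

Get the rolling experiment ready for its start: with the fingertips behind the metal roller, push it slowly up the inclined plane until it is fully home against the stop plate at the top, and finish while still holding it there with the fingers. Never let it run free or roll back down, do not take it between the fingers or lift it off the track, and leave the stopwatch, the brass weight and the battery cell where they are.

Things in the scene. Friction and masses are not known exactly. Their poses are not given: they have to be found in the camera images.
- roller: Polished aluminium roller (slippery, friction about 0.35), a solid cylinder 48 mm in diameter and 70 mm long, about 0.34 kg (varies), lying across the track and free to roll. At the start it rests against the low lip at the foot of the track. Origin: its centre. Its own y axis is the axis of the cylinder (its x and z turn as it rolls).
- track: Tilted plywood track, fixed, surface from x = -135 mm to the stop at +125 mm. Origin: mid-width on the surface, 32 mm above the table. x points uphill along the surface (rises 7 degrees), y across, z normal to it. Side rails, 76 mm apart inside, stand 9 mm above the surface; the lip at the foot (x = -123 to -115 mm) 5 mm. Roller centre: z = +24 mm; x = -100 mm at the start, +101 mm when home.
- stop: Upright aluminium stop plate across the top of the track, 10 mm thick, 88 mm wide, standing 45 mm above the track; rigid. Origin: on the running surface at mid-width, on the face that the roller meets; axes as those of the track.
- rest_at_stop (a point): Where the roller's centre is when it touches the stop plate (24 mm above the running surface, 24 mm before the plate); axes as those of the track.
- stopwatch: Dark digital stopwatch, 68 x 56 x 17 mm, lying on the table beside the ramp; leave alone. Origin: centre of its underside.
- weight: Brass weight with a knob, 29 mm in diameter, 43 mm high, standing beside the ramp; leave alone. Origin: centre of its underside.
- cell: Round battery cell, 33 mm in diameter, 60 mm high, standing upright beside the ramp; leave alone. Origin: centre of its underside.

How it is judged:
By the outcome, as a careful person would: the job done as asked, in the order asked, and still so for the second after the job is handed in, while the arm keeps its last pose, push and grip.
It also fails if it takes over 38 s, if anything falls off the work surface, if the arm or the gripper's body presses on something with over 40 N, if the wrist force passes 120 N, or if a joint passes its speed limit or range.

ROBOT

A 7-joint arm with a two-finger parallel gripper is mounted at the origin on the work surface; the furniture and walls round the work are solid. World frame = base frame: x ahead of the robot, y to its left, z up, the work surface at z = 0. Lengths are in m, angles in degrees, forces in N, time in s.
With the tool pointing down it reaches from about 0.425 to 0.875 m from the base axis. Payload 8.4 kg.
Tool frame: the origin (TCP) lies on the centre line of the jaws, within the pads' length; the fingertips stand ahead of it and the grasp point (between the pads) lies 5 mm behind it (bot.tcp_to_tips is the y of the fingertips in the tool frame, in m); y points along the fingers, x is the direction in which the jaws open and shut, and the axes are right-handed (so a half turn about y gives the same grasp; the last joint's range is limited). The gripper opens to 87 mm and grips with 3 to 60 N. Pads are 19 mm wide; open, the fingers measure 117 mm over their backs; the gripper's body (75 mm by 190 mm) begins 51 mm behind the grasp point.
Start: joints at [-82.403, 19.091, 2.286, 83.961, -0.768, 76.965, -3.352], TCP at [0.149, 0.633, 0.237] pointing down, gripper open.
Joint ranges: [-147.57, 147.57], [-21.85, 119.76], [-74.77, 79.35], [14.55, 137.4], [-85.83, 265.84], [4.83, 119.75], [-152.11, 152.11]. Speed limits (degrees/s): [127.2, 127.2, 159.86, 159.86, 180, 180, 180].

INTERFACE

Orientations are given as [roll, pitch, yaw] about the fixed x, y, z axes, in that order (R = Rz(yaw) Ry(pitch) Rx(roll)).
In Python, from bench import bot gives the robot as it stands.
- The arm moves only by the tool drive_tool, never from a script. Its argument "deltas" is one flat list of numbers, 7 for each row, row after row: the shift along the tool's x, y, z in mm, then the turn, a rotation vector about the tool's x, y, z in rad, then the gripper's target within -1 to 1 (shut at 1, half-way at 0, fully open at -1). In form: [dx, dy, dz, rx, ry, rz, claw, dx, dy, dz, rx, ry, rz, claw, ...]. A call has 1 to 5 rows; each row is the pose to reach, as a shift and turn from the pose commanded when the call began, along the tool's axes at that moment; what a row does not reach only later rows make up. A row lasts 1/8 s, in which the tool goes at most 62.5 mm and 10.7 degrees, less where a joint would pass 70% of its speed; a pose out of reach is approached as far as the arm can. A call with a gripper value outside its range is refused whole. The fingers move at their own pace and stop on an object; "newtons" is the grip in N (left out, the last holds). Time passes only in rows, so rows that repeat a pose let the fingers close. It gives the time, the measured TCP pose, the force and the opening at its end, in the units of the state.
- bot.observe(): the state, without advancing time (a new reading comes with each control period).
- bot.camera(name): name is "scene" or "top" or "wrist"; returns a dict with "color" (480x640x3 uint8, blue, green, red), "depth" (480x640 float32, m along the optical axis (not along the pixel's ray), 0 where there is no reading), "fx", "fy", "cx", "cy" (pixels), "distortion" ([k1, k2, p1, p2, k3] as OpenCV has them; the pictures are not rectified), "position" and "attitude" of the camera in the world; the wrist camera has in their place "T_tool_cam" (4x4, takes a point from camera to tool coordinates, whose origin is the TCP and whose axes are the tool frame's). Camera axes: x right, y up, looking along -z (the intrinsics and any distortion apply to the point x, -y, -z); pixel columns grow to the right and rows downward; lengths in m; the calibration is good to about 2 mm. A picture is of the moment at which its call begins: read the wrist's pose just before it.
- bot.close_job(): hands the job in, once; it reports no verdict.
The state is a dict: "time_s": time; "joint_positions": joint angles; "qvel": joint speeds; "effort": joint torques, N m; "position": TCP position; "eef_rot": TCP orientation; "force": force on the tool from outside, world axes, zero at the start; "moment": the same for the moment, N m; "grip_width": finger opening in m.
Only numpy, scipy, OpenCV 4.12 (cv2) and the standard library are available. Lean on these libraries where they do the work, as an engineer would, in place of code of your own. Each camera call takes 0.05 s, during which the arm holds its last target. There are 200 camera calls.

## Working session

There is one attempt and no reset: what is moved stays moved. The work goes in short steps, Python scripts to look and compute and a tool call to move; the robot and the scene stay as the last step left them, time stands still between calls to the robot, and variables do not carry over. Pictures are saved under pics/ and viewed, on a budget of 10 in all, crops included, one or two more only if the job needs it, and the job is handed in when it is done.

Besides the shell and the picture viewer there is one more tool, called after "Call:" as a command line: name --argument value ..., lists and objects as JSON in quotes. drive_tool: Moves the arm, as the interface text tells. Its arguments: {"type":"object","properties":{"deltas":{"type":"array"},"newtons":{"type":"number"}},"required":["deltas"]}

```bash
mkdir -p pics; ls; python3 - <<'E'
from bench import bot
import cv2,numpy as np
o=bot.observe();print({k:np.round(v,4).tolist() for k,v in o.items()}, bot.tcp_to_tips)
a=[]
for n in("scene","top"):
    c=bot.camera(n);np.savez(n+".npz",**c);a.append(c["color"]);print(n,c["position"],c["attitude"],c["fx"],c["fy"],c["cx"],c["cy"],c["distortion"])
cv2.imwrite("pics/top.png",a[1]);cv2.imwrite("pics/scene.png",a[0])
E
```

```text
pics
{'time_s': 0.0, 'joint_positions': [-82.4046, 19.1294, 2.2839, 84.01, -0.7683, 76.965, -3.3524], 'qvel': [-0.0494, -0.0003, -0.0057, -0.0636, -0.0258, -0.0209, -0.0239], 'effort': [-0.0004, -65.6347, 1.3345, -40.3808, -0.0599, 0.0444, 0.0002], 'position': [0.1492, 0.6322, 0.2357], 'eef_rot': [-90.0053, 0.089, 76.7198], 'force': [0.8803, -0.1537, 0.0123], 'moment': [-0.0421, 0.0577, -0.0278], 'grip_width': 0.0872} 0.014
scene [0.09175616 0.5396855  0.50166219] [  60.33467119   -0.85927259 -141.04085356] 565.2491174457423 565.2491174457423 324.46810344818306 248.5333976825292 [-0.04246159  0.          0.          0.          0.        ]
top [ 0.5389395  -0.04123838  0.92783617] [  1.0155265   -0.83658196 -90.80192983] 532.8483258042986 532.8483258042986 315.22358980584494 241.8616889845873 [0.03584195 0.         0.         0.         0.        ]
```

View pics/top.png

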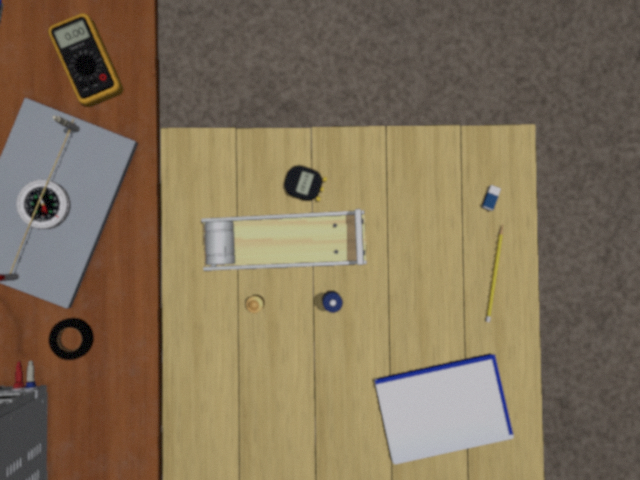

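View pics/scene.png

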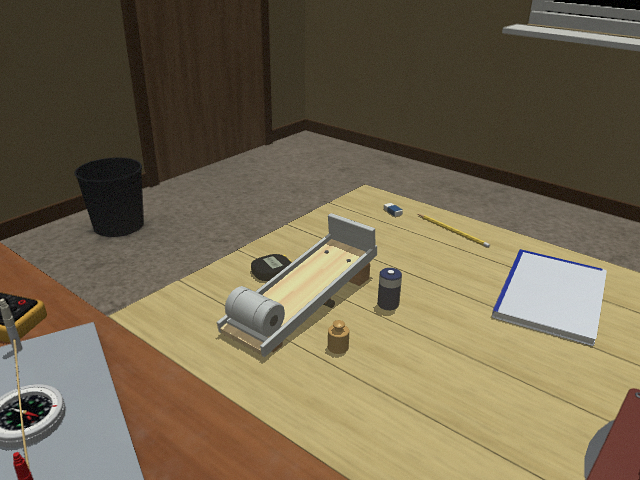

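Top view: track runs left→right in the picture, roller at about (219,243) at the foot, stop at about (361,237), stopwatch (304,183), weight (255,303), cell (332,301). Scene view confirms the roller is at the low end with the stop at the far high end.

```bash
cat > h.py <<'E'
import numpy as np,cv2
from scipy.spatial.transform import Rotation as R
def cloud(c,T=None):
    v,u=np.mgrid[0:480,0:640].astype(float)
    K=np.array([[c["fx"],0,c["cx"]],[0,c["fy"],c["cy"]],[0,0,1]])
    n=cv2.undistortPoints(np.stack([u.ravel(),v.ravel()],1)[:,None],K,np.array(c["distortion"]))[:,0]
    d=c["depth"].ravel()[:,None].astype(float)
    p=np.hstack([n[:,:1]*d,-n[:,1:]*d,-d])
    if T is not None: return (p@T[:3,:3].T+T[:3,3]).reshape(480,640,3)
    return (p@R.from_euler("xyz",c["attitude"],degrees=True).as_matrix().T+c["position"]).reshape(480,640,3)
E
python3 - <<'E'
from h import *
for n in("top","scene"):
    P=cloud(dict(np.load(n+".npz")))
    print(n)
    if n=="top": px=dict(foot_l=(207,221),tl=(207,267),roller=(219,243),surf1=(250,240),surf2=(335,238),stopT=(361,213),stopB=(364,262),stopm=(362,238),watch=(304,183),weight=(255,303),cell=(332,301),table=(420,300))
    else: px=dict(roller=(250,308),surf1=(290,300),surf2=(340,265),stop=(352,230),table=(450,300))
    for k,(u,v) in px.items(): print(k,P[v,u].round(4))
    # track surface plane
    s=(P[230:250,242:330] if n=="top" else P[270:295,300:325]).reshape(-1,3)
    s=s[np.isfinite(s).all(1)];m=np.median(s,0);A=np.c_[s[:,:2]-m[:2],np.ones(len(s))]
    c=np.linalg.lstsq(A,s[:,2],rcond=None)[0];print("plane",m,c,np.degrees(np.arctan(np.hypot(*c[:2]))),np.degrees(np.arctan2(c[1],c[0])))
    # things high above table
    Q=P.reshape(-1,3);r=Q[(Q[:,2]>.03)&(Q[:,0]>.45)&(Q[:,0]<.62)&(Q[:,1]>.06)&(Q[:,1]<.2)]
    r=r[r[:,2]>.05];print("roller pts",len(r),r.min(0),r.max(0),np.percentile(r,[2,98],axis=0))
    r=Q[(Q[:,2]>.075)&(Q[:,0]>.45)&(Q[:,0]<.62)&(Q[:,1]>-.2)&(Q[:,1]<-.02)]
    print("stop",len(r),np.percentile(r,[2,50,98],axis=0))
E
```

```text
top
foot_l [0.5926 0.1278 0.024 ]
tl [0.5149 0.1285 0.0245]
roller [0.5543 0.1007 0.0681]
surf1 [0.5594 0.0556 0.0252]
surf2 [ 0.5605 -0.0874  0.0413]
stopT [ 0.5985 -0.1269  0.0851]
stopB [ 0.5202 -0.1335  0.0567]
stopm [ 0.5587 -0.1275  0.0893]
watch [ 0.6562 -0.037   0.0152]
weight [0.4545 0.0469 0.0404]
cell [ 0.4573 -0.0802  0.0568]
table [ 4.515e-01 -2.359e-01 -1.000e-04]
plane [ 0.55923587 -0.00541132  0.0322426 ] [-0.93237016 -0.19648161  0.03687601] 43.616845216000115 -168.09997670630995
roller pts 1169 [0.52047388 0.08037681 0.05007897] [0.5903084  0.12640839 0.07022379] [[0.52225051 0.08169767 0.05166051]
 [0.58923342 0.12420645 0.06874174]]
stop 1654 [[ 0.52571475 -0.12751033  0.08806117]
 [ 0.5389395  -0.04123838  0.92783617]
 [ 0.59667921 -0.04123838  0.92783617]]
scene
roller [0.549  0.1212 0.0601]
surf1 [0.5527 0.0384 0.0274]
surf2 [ 0.5429 -0.0678  0.0418]
stop [ 0.5574 -0.1166  0.0792]
table [ 3.890e-01 -1.512e-01 -2.000e-04]
plane [ 0.55292354 -0.01204878  0.03370805] [-0.37635416  0.42514544  0.0340949 ] 29.587691267714707 131.51641897184578
roller pts 1265 [0.52090429 0.08331739 0.05000601] [0.59274675 0.13112872 0.06926451] [[0.52197631 0.09027462 0.05035779]
 [0.58935951 0.12876961 0.06771231]]
stop 549 [[ 0.52003997 -0.1242826   0.07528024]
 [ 0.5590843  -0.11719595  0.08664317]
 [ 0.60469732 -0.11395362  0.09294696]]
```

```bash
python3 - <<'E'
from h import *
from scipy.optimize import least_squares
for n in("top","scene"):
    c=dict(np.load(n+".npz"));P=cloud(c).reshape(-1,3)[c["depth"].ravel()>0]
    b=P[(abs(P[:,0]-.556)<.06)&(abs(P[:,1])<.16)&(P[:,2]>.013)&(P[:,2]<.12)]
    r=cv2.minAreaRect((b[:,:2]*1000).astype(np.float32));print(n,r)
    s=b[(abs(b[:,0]-.556)<.025)&(b[:,1]<.05)&(b[:,1]>-.09)]
    A=np.c_[s[:,:2],np.ones(len(s))];w=np.ones(len(s),bool)
    for _ in range(5):
        k=np.linalg.lstsq(A[w],s[w,2],rcond=None)[0];w=abs(A@k-s[:,2])<.003
    print("plane",k,np.degrees(np.arctan(np.hypot(*k[:2]))),np.degrees(np.arctan2(k[1],k[0])),w.sum(),"z at .556,-.006:",k@[.556,-.006,1])
    q=b[(b[:,1]>.075)&(b[:,2]>.05)&(abs(b[:,0]-.556)<.033)]
    def f(p): # cyl: axis through (.556,y,z), yaw a
        d=(q[:,1]-p[0])-(q[:,0]-.556)*np.tan(p[2]); return np.hypot(d*np.cos(p[2]),q[:,2]-p[1])-.024
    z=least_squares(f,[.105,.043,0],loss="soft_l1",f_scale=.001);print("roller y,z,yaw",z.x[:2],np.degrees(z.x[2]),np.abs(z.fun).mean(),"x mid",np.percentile(b[b[:,2]>.055][:,0][b[b[:,2]>.055][:,1]>.05],[1,99]).mean())
E
```

```text
top ((558.256103515625, -1.2314453125), (88.0624771118164, 273.69061279296875), 1.6734237670898438)
plane [ 0.00152828 -0.12235182  0.03082605] 6.976111648211625 -89.28436312889278 2347 z at .556,-.006: 0.03240988976877923
roller y,z,yaw [0.10330353 0.04265764] 1.5887788071334634 0.0009886797589879553 x mid 0.5559915014184111
scene ((560.5103149414062, 2.1957244873046875), (93.25749206542969, 274.76275634765625), 1.616584300994873)
plane [ 0.00457306 -0.12248238  0.02943573] 6.9877604520385175 -87.86177311089102 1860 z at .556,-.006: 0.032713246588842115
roller y,z,yaw [0.10565141 0.04271348] 1.3088727055940732 0.0011279923209121354 x mid 0.556175213960385
```

```bash
cat >> h.py <<'E'
a=np.radians(7);yaw=np.radians(1.5)
u=np.array([np.sin(yaw)*np.cos(a),-np.cos(yaw)*np.cos(a),np.sin(a)])
x_=np.array([np.cos(yaw),np.sin(yaw),0]);n_=np.cross(u,x_)*-1
if n_[2]<0:n_=-n_
Rt=np.c_[x_,-n_,-u]  # tool axes
C=np.array([.556,.1045,.0435])
def delta(o,p,Rg=Rt):
    Rc=R.from_euler("xyz",o["eef_rot"],degrees=True)
    return (1000*Rc.inv().apply(p-np.array(o["position"]))).round(1),(Rc.inv()*R.from_matrix(Rg)).as_rotvec().round(4)
E
python3 - <<'E'
from h import *
from bench import bot
print(Rt,np.linalg.det(Rt))
p=C-48*u/1000+.002*n_;q=p.copy();q[2]=.22
print(p,q);print(delta(bot.observe(),q))
for n in("top","scene"):
    c=dict(np.load(n+".npz"));P=cloud(c).reshape(-1,3)[c["depth"].ravel()>0]
    b=P[(P[:,1]>.15)&(P[:,0]>.0)&(P[:,2]>.05)&(P[:,2]<1)&(P[:,1]<.9)&(P[:,0]<.9)]
    for k in range(0,len(b),1):pass
    H,ex,ey=np.histogram2d(b[:,0],b[:,1],bins=[np.arange(0,.95,.1),np.arange(.15,.95,.1)])
    M=np.zeros(H.shape)
    np.maximum.at(M,(np.digitize(b[:,0],ex)-1,np.minimum(np.digitize(b[:,1],ey)-1,H.shape[1]-1)),b[:,2]);print(n,"rows x, cols y\n",M.round(2))
E
```

```text
[[ 0.99965732  0.00319017 -0.02598183]
 [ 0.02617695 -0.12182758  0.99220603]
 [ 0.         -0.99254615 -0.12186934]] 0.9999999999999997
[0.55474649 0.15236954 0.03963536] [0.55474649 0.15236954 0.22      ]
(array([-373.8,   16.3, -504.9]), array([-0.1031,  1.3111,  0.079 ]))
top rows x, cols y
 [[0.   0.   0.   0.   0.   0.   0.  ]
 [0.   0.   0.09 0.   0.   0.   0.  ]
 [0.   0.   0.15 0.   0.   0.   0.  ]
 [0.   0.   0.15 0.06 0.   0.   0.  ]
 [0.   0.   0.07 0.   0.   0.   0.  ]
 [0.   0.   0.08 0.   0.   0.   0.  ]
 [0.   0.   0.   0.   0.   0.   0.  ]
 [0.   0.1  0.   0.   0.   0.   0.  ]
 [0.   0.   0.   0.   0.   0.   0.  ]]
scene rows x, cols y
 [[0.   0.   0.   0.   0.   0.   0.  ]
 [0.   0.   0.   0.   0.   0.   0.  ]
 [0.   0.   0.   0.   0.   0.   0.  ]
 [0.   0.   0.   0.   0.   0.   0.  ]
 [0.   0.   0.08 0.   0.   0.   0.  ]
 [0.   0.   0.1  0.1  0.   0.   0.  ]
 [0.   0.   0.   0.   0.   0.   0.  ]
 [0.   0.1  0.09 0.   0.   0.   0.  ]
 [0.   0.   0.   0.   0.   0.   0.  ]]
```

Call:
drive_tool --deltas '[-30,0,-40,0,0.1,0,0.36,-60,0,-80,0,0.2,0,0.36,-90,0,-120,0,0.3,0,0.36,-120,0,-160,0,0.4,0,0.36,-150,0,-200,0,0.5,0,0.36]' --newtons 20

```text
time_s: 0.72
position: [0.3103, 0.4391, 0.2363]
eef_rot: [-90.0, 0.0, 47.9]
force: [1.2, 1.1, -0.0]
grip_width: 0.045
```

```bash
cat > d.py <<'E'
from h import *
from bench import bot
import sys
z=float(sys.argv[1]);o=bot.observe()
q=C-48*u/1000+.002*n_
if z>0:q[2]=z
print(o["time_s"],np.round(o["position"],4),np.round(o["eef_rot"],2),np.round(o["force"],2),o["grip_width"],np.round(o["joint_positions"],0));print(delta(o,q))
E
python3 d.py .22
```

```text
0.725 [0.3103 0.4391 0.2363] [-9.000e+01  2.000e-02  4.788e+01] [ 1.18  1.06 -0.01] 0.04497691902937546 [-71.   6.  12. 100.  -1.  74. -10.]
(array([ -48.7,   16.3, -373.6]), array([-0.1152,  0.8085,  0.0491]))
```

Call:
drive_tool --deltas '[-6,0,-46,-0.01,0.1,0.01,0.36,-12,0,-92,-0.02,0.2,0.01,0.36,-18,4,-140,-0.04,0.3,0.02,0.36,-24,6,-186,-0.05,0.4,0.02,0.36,-30,8,-232,-0.06,0.5,0.03,0.36]'

```text
time_s: 1.35
position: [0.4626, 0.2619, 0.2283]
eef_rot: [-93.7, 0.8, 19.2]
force: [-0.0, -0.3, 0.3]
grip_width: 0.028
```

```bash
python3 d.py .20
```

```text
1.35 [0.4626 0.2619 0.2283] [-93.74   0.83  19.21] [-0.   -0.33  0.31] 0.027979470462877815 [-59.   7.  24. 101.   1.  75. -16.]
(array([  51.4,   36.2, -131.7]), array([-0.0543,  0.3091,  0.0146]))
```

Call:
drive_tool --deltas '[14,6,-36,-0.015,0.09,0.004,0.36,28,12,-72,-0.03,0.18,0.008,0.36,42,24,-108,-0.045,0.26,0.012,0.36,51,36,-132,-0.054,0.309,0.015,0.36,51,36,-132,-0.054,0.309,0.015,0.36]'

```text
time_s: 1.98
position: [0.5546, 0.1517, 0.1991]
eef_rot: [-97.1, 0.1, 1.5]
force: [0.7, 0.5, 0.1]
grip_width: 0.028
```

```bash
python3 d.py 0; python3 - <<'E'
from bench import bot
import cv2,numpy as np
o=bot.observe();c=bot.camera("wrist");np.savez("w1.npz",pos=o["position"],rot=o["eef_rot"],**c);cv2.imwrite("pics/w1.png",c["color"])
E
```

```text
1.975 [0.5546 0.1517 0.1991] [-97.08   0.1    1.49] [0.73 0.45 0.09] 0.027968508091222335 [-50.  14.  31.  97.  -1.  73. -18.]
(array([  0.4, 158.2,  20.3]), array([ 0.0014,  0.    , -0.0017]))
```

View pics/w1.png

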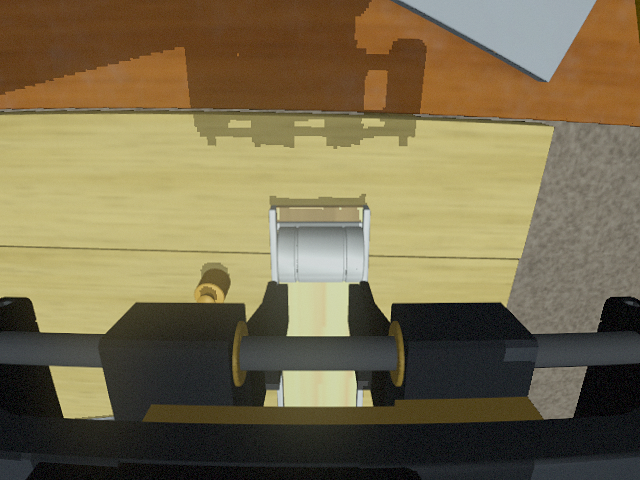

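The wrist picture shows the roller at (322,253) and the fingertips near (277,285) and (362,285), centred on it laterally. I'll check the roller position with the wrist depth.

```bash
python3 - <<'E'
from h import *
from scipy.optimize import least_squares
c=dict(np.load("w1.npz"));P=cloud(c,c["T_tool_cam"])
Rw=R.from_euler("xyz",c["rot"],degrees=True).as_matrix()
W=(P@Rw.T+c["pos"])
q=W[228:280,282:362].reshape(-1,3);q=q[(q[:,2]>.045)&(q[:,2]<.08)]
def f(p):
    d=(q[:,1]-p[0])-(q[:,0]-.556)*np.tan(p[2]); return np.hypot(d*np.cos(p[2]),q[:,2]-p[1])-.024
z=least_squares(f,[.105,.043,0],loss="soft_l1",f_scale=.001);print("roller y,z,yaw",z.x[:2],np.degrees(z.x[2]),np.abs(z.fun).mean(),len(q),np.percentile(q[:,0],[1,99]))
print(W[212,320],W[350,319],W[253,278:282],W[253,364:369,0])
tip=P[286:300,270:286].reshape(-1,3);print("finger pts tool mm",(tip[::37]*1000).round(0).tolist())
E
```

```text
roller y,z,yaw [0.10332583 0.04346781] 1.771956609112587 0.0005328140883322841 4009 [0.52829995 0.59059687]
[0.55791437 0.13161695 0.01685001] [0.5549352  0.19212528 0.26774514] [[0.52513209 0.11405996 0.06443563]
 [0.52589558 0.11395342 0.06417897]
 [0.52667621 0.11392817 0.06408389]
 [0.52755364 0.11441592 0.06500885]] [0.59289646 0.59890451 0.59968527 0.6006656  0.60162191]
finger pts tool mm [[-20.0, 9.0, 10.0], [-18.0, 7.0, 10.0], [-16.0, 7.0, 9.0], [-13.0, 3.0, 10.0], [-18.0, 2.0, 9.0], [-15.0, -0.0, 9.0], [-13.0, -2.0, 9.0]]
```

Call:
drive_tool --deltas '[1,40,20,0,0,0,0.36,1,80,20,0,0,0,0.36,1,115,20,0,0,0,0.36,1,140,20,0,0,0,0.36,1,158,20,0,0,0,0.36]'

```text
time_s: 2.65
position: [0.5544, 0.1557, 0.0401]
eef_rot: [-96.9, 0.1, 1.8]
force: [1.0, -1.1, 0.4]
grip_width: 0.0277
```

Call:
drive_tool --deltas '[1,0,0,0,0,0,0.36,1,0,-2,0,0,0,0.36,1,0,-4,0,0,0,0.36,1,0,-6,0,0,0,0.36,1,0,-8,0,0,0,0.36]'

```text
time_s: 3.28
position: [0.5566, 0.1464, 0.0426]
eef_rot: [-96.9, -0.0, 1.7]
force: [-0.2, 0.1, 0.5]
grip_width: 0.028
```

```bash
python3 d.py 0; python3 - <<'E'
from bench import bot
import cv2,numpy as np
c=bot.camera("scene");cv2.imwrite("pics/s2.png",cv2.resize(c["color"][200:400,150:450],None,fx=2,fy=2))
E
```

```text
3.275 [0.5566 0.1464 0.0426] [-9.695e+01 -2.000e-02  1.680e+00] [-0.23  0.06  0.45] 0.028011095960057738 [-47.  24.  29. 106.  -6.  55. -15.]
(array([-1.7,  2.2,  6.3]), array([-0.001 ,  0.003 ,  0.0007]))
```

View pics/s2.png

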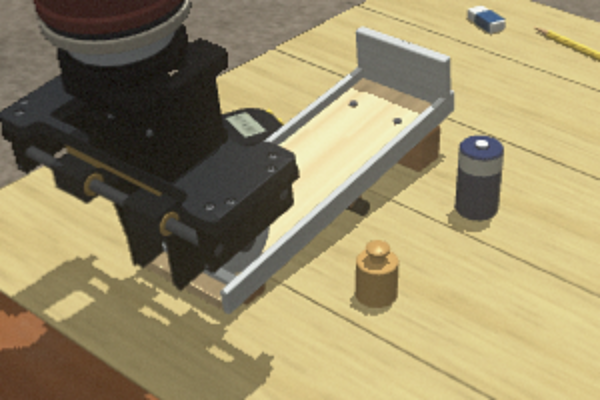

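Call:
drive_tool --deltas '[0,1,-2,0,0,0,0.36,0,2,-4,0,0,0,0.36,0,2,-6,0,0,0,0.36,0,2,-8,0,0,0,0.36,0,2,-10,0,0,0,0.36]'

```text
time_s: 3.95
position: [0.5568, 0.1364, 0.0415]
eef_rot: [-96.9, 0.0, 1.7]
force: [0.6, 1.2, 0.2]
grip_width: 0.0278
```

Call:
drive_tool --deltas '[0,0,-2,0,0,0,0.36,0,0,-4,0,0,0,0.36,0,0,-6,0,0,0,0.36,0,0,-8,0,0,0,0.36,0,0,-10,0,0,0,0.36]'

```text
time_s: 4.58
position: [0.5571, 0.1263, 0.0427]
eef_rot: [-97.0, 0.0, 1.7]
force: [0.2, 2.1, 1.2]
grip_width: 0.0277
```

Call:
drive_tool --deltas '[0,0,-2,0,0,0,0.36,0,0,-4,0,0,0,0.36,0,0,-6,0,0,0,0.36,0,0,-8,0,0,0,0.36,0,0,-10,0,0,0,0.36]'

```text
time_s: 5.2
position: [0.5573, 0.1163, 0.0438]
eef_rot: [-97.0, 0.0, 1.7]
force: [0.3, 1.4, 0.4]
grip_width: 0.0277
```

```bash
cat > look.py <<'E'
from h import *
from bench import bot
import sys
from scipy.optimize import least_squares
o=bot.observe();d=np.array(o["position"])-C
print(o["time_s"],np.round(o["position"],4),np.round(o["eef_rot"],2),np.round(o["force"],2),"rel start roller along u,n,x mm:",np.round(1000*np.array([d@u,d@n_,d@x_]),1))
S=bot.camera("scene");T=bot.camera("top");w=bot.camera("wrist");np.savez("w.npz",**w)
a=cv2.resize(S["color"][200:400,150:450],(400,267));b=cv2.resize(T["color"][170:320,180:400],(400,273));b2=np.vstack([a,b])
cv2.imwrite(sys.argv[1],np.hstack([b2,cv2.resize(w["color"],(400,300))[:540]] if 0 else [b2,np.vstack([cv2.resize(w["color"],(400,300)),np.zeros((240,400,3),np.uint8)])]))
E
python3 look.py pics/l1.png
```

```text
5.2 [0.5573 0.1163 0.0438] [-9.697e+01  1.000e-02  1.680e+00] [0.35 1.36 0.42] rel start roller along u,n,x mm: [-11.6   1.8   1.6]
```

View pics/l1.png

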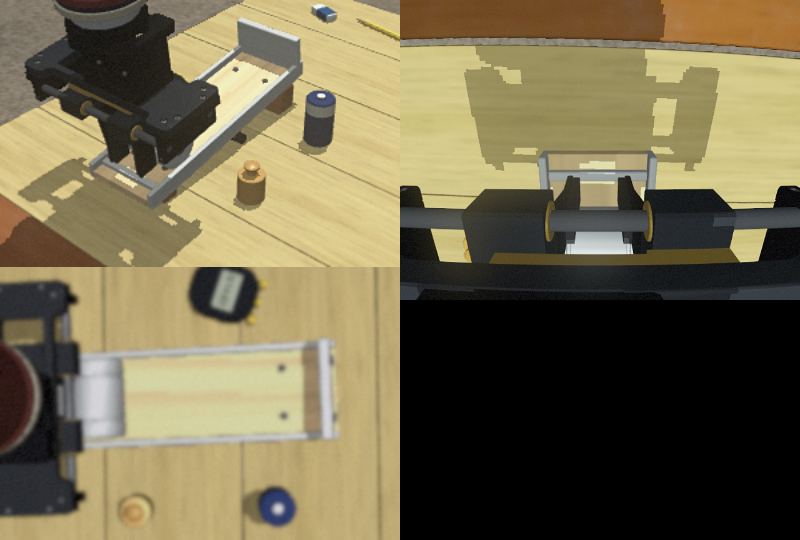

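The roller's front edge is at (123,398) in the top crop and it's still against the fingers, with both fingers behind it. I'll continue slowly.

Call:
drive_tool --deltas '[0,0,-3,0,0,0,0.36,0,0,-6,0,0,0,0.36,0,0,-9,0,0,0,0.36,0,0,-12,0,0,0,0.36,0,0,-15,0,0,0,0.36]'

```text
time_s: 5.98
position: [0.5578, 0.1013, 0.0457]
eef_rot: [-97.0, 0.0, 1.7]
force: [0.3, 1.2, 1.0]
grip_width: 0.0282
```

Call:
drive_tool --deltas '[0,0,-3,0,0,0,0.36,0,0,-6,0,0,0,0.36,0,0,-9,0,0,0,0.36,0,0,-12,0,0,0,0.36,0,0,-15,0,0,0,0.36]'

```text
time_s: 6.6
position: [0.5583, 0.0865, 0.0475]
eef_rot: [-97.0, 0.0, 1.7]
force: [-0.2, 1.2, 0.6]
grip_width: 0.0276
```

Call:
drive_tool --deltas '[0,0,-3,0,0,0,0.36,0,0,-6,0,0,0,0.36,0,0,-9,0,0,0,0.36,0,0,-12,0,0,0,0.36,0,0,-15,0,0,0,0.36]'

```text
time_s: 7.22
position: [0.5587, 0.0716, 0.0493]
eef_rot: [-97.0, 0.0, 1.7]
force: [0.3, 1.2, 0.6]
grip_width: 0.0278
```

Call:
drive_tool --deltas '[0,0,-3,0,0,0,0.36,0,0,-6,0,0,0,0.36,0,0,-9,0,0,0,0.36,0,0,-12,0,0,0,0.36,0,0,-15,0,0,0,0.36]'

```text
time_s: 7.85
position: [0.5591, 0.0567, 0.0511]
eef_rot: [-97.0, 0.0, 1.7]
force: [0.7, 0.8, -0.9]
grip_width: 0.0281
```

Call:
drive_tool --deltas '[0,0,-3,0,0,0,0.36,0,0,-6,0,0,0,0.36,0,0,-9,0,0,0,0.36,0,0,-12,0,0,0,0.36,0,0,-15,0,0,0,0.36]'

```text
time_s: 8.48
position: [0.5596, 0.0419, 0.053]
eef_rot: [-97.0, 0.0, 1.7]
force: [0.4, 0.7, -0.0]
grip_width: 0.0277
```

```bash
python3 look.py pics/l2.png
```

```text
8.475 [0.5596 0.0419 0.053 ] [-9.696e+01  1.000e-02  1.680e+00] [ 0.42  0.68 -0.02] rel start roller along u,n,x mm: [63.4  1.8  1.9]
```

View pics/l2.png

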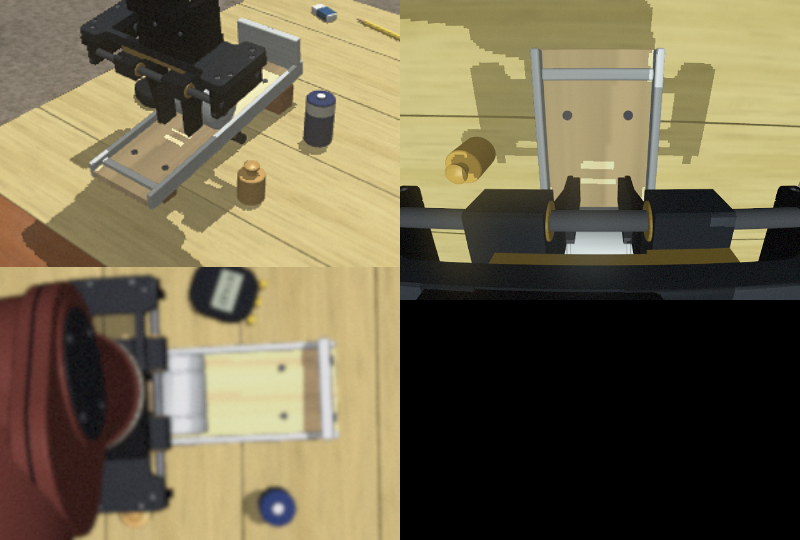

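The roller's front edge is now at (206,395) in the top crop. It is square on the track and touching both fingers; the stopwatch, weight and cell haven't moved.

Call:
drive_tool --deltas '[0,0,-3,0,0,0,0.36,0,0,-6,0,0,0,0.36,0,0,-9,0,0,0,0.36,0,0,-12,0,0,0,0.36,0,0,-15,0,0,0,0.36]'

```text
time_s: 9.25
position: [0.56, 0.0269, 0.0548]
eef_rot: [-97.0, 0.0, 1.7]
force: [0.1, 0.2, 1.2]
grip_width: 0.0282
```

Call:
drive_tool --deltas '[0,0,-3,0,0,0,0.36,0,0,-6,0,0,0,0.36,0,0,-9,0,0,0,0.36,0,0,-12,0,0,0,0.36,0,0,-15,0,0,0,0.36]'

```text
time_s: 9.88
position: [0.5604, 0.0121, 0.0566]
eef_rot: [-97.0, 0.0, 1.7]
force: [-0.2, 0.6, 0.7]
grip_width: 0.0277
```

Call:
drive_tool --deltas '[0,0,-3,0,0,0,0.36,0,0,-6,0,0,0,0.36,0,0,-9,0,0,0,0.36,0,0,-12,0,0,0,0.36,0,0,-15,0,0,0,0.36]'

```text
time_s: 10.5
position: [0.5608, -0.0028, 0.0584]
eef_rot: [-97.0, 0.0, 1.7]
force: [0.1, 1.5, -0.1]
grip_width: 0.028
```

Call:
drive_tool --deltas '[0,0,-3,0,0,0,0.36,0,0,-6,0,0,0,0.36,0,0,-9,0,0,0,0.36,0,0,-12,0,0,0,0.36,0,0,-15,0,0,0,0.36]'

```text
time_s: 11.12
position: [0.5613, -0.0177, 0.0602]
eef_rot: [-97.0, 0.0, 1.7]
force: [-1.0, 0.7, 0.1]
grip_width: 0.0277
```

Call:
drive_tool --deltas '[0,0,-3,0,0,0,0.36,0,0,-6,0,0,0,0.36,0,0,-9,0,0,0,0.36,0,0,-12,0,0,0,0.36,0,0,-15,0,0,0,0.36]'

```text
time_s: 11.75
position: [0.5617, -0.0326, 0.0621]
eef_rot: [-97.0, 0.0, 1.7]
force: [-0.4, 1.3, -0.3]
grip_width: 0.0281
```

Call:
drive_tool --deltas '[0,0,-3,0,0,0,0.36,0,0,-6,0,0,0,0.36,0,0,-9,0,0,0,0.36,0,0,-12,0,0,0,0.36,0,0,-15,0,0,0,0.36]'

```text
time_s: 12.38
position: [0.5622, -0.0475, 0.0639]
eef_rot: [-97.0, 0.0, 1.7]
force: [0.6, 1.2, 0.4]
grip_width: 0.0279
```

```bash
python3 look.py pics/l3.png
```

```text
12.375 [ 0.5622 -0.0475  0.0639] [-9.696e+01  1.000e-02  1.680e+00] [0.65 1.17 0.38] rel start roller along u,n,x mm: [153.4   1.7   2.2]
```

View pics/l3.png

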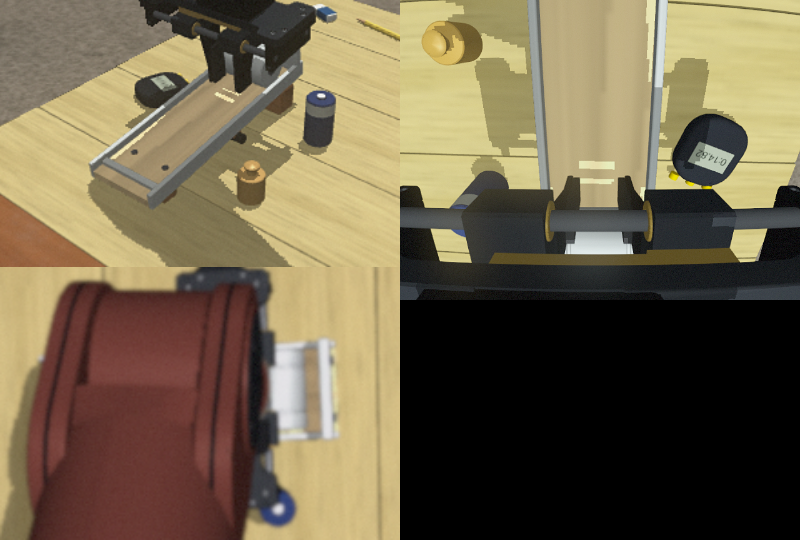

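The roller's front edge is at (306,388) and the stop face at (320,388) in the top crop, a gap of about 13 mm. Now I'll close it more gently, watching the force.

Call:
drive_tool --deltas '[0,0,-2,0,0,0,0.36,0,0,-4,0,0,0,0.36,0,0,-6,0,0,0,0.36,0,0,-8,0,0,0,0.36,0,0,-10,0,0,0,0.36]'

```text
time_s: 13.15
position: [0.5625, -0.0574, 0.0651]
eef_rot: [-97.0, 0.0, 1.7]
force: [0.8, 1.1, 0.9]
grip_width: 0.0278
```

Call:
drive_tool --deltas '[0,0,-1,0,0,0,0.36,0,0,-2,0,0,0,0.36,0,0,-3,0,0,0,0.36]'

```text
time_s: 13.52
position: [0.5625, -0.0602, 0.0654]
eef_rot: [-97.0, 0.0, 1.7]
force: [0.2, 1.5, 1.4]
grip_width: 0.0278
```

Call:
drive_tool --deltas '[0,0,-0.5,0,0,0,0.36,0,0,-1,0,0,0,0.36]'

```text
time_s: 13.78
position: [0.5625, -0.0604, 0.0655]
eef_rot: [-96.9, 0.0, 1.7]
force: [-1.1, 5.3, 0.2]
grip_width: 0.0281
```

Call:
drive_tool --deltas '[0,0,-0.5,0,0,0,0.36,0,0,-0.5,0,0,0,0.36,0,0,-0.5,0,0,0,0.36]'

```text
time_s: 14.15
position: [0.5626, -0.0604, 0.0655]
eef_rot: [-96.9, 0.0, 1.7]
force: [-1.9, 5.3, -0.4]
grip_width: 0.0279
```

```bash
python3 look.py pics/l4.png; python3 - <<'E'
import cv2
from bench import bot
c=bot.camera("scene")["color"]
t=bot.camera("top")["color"]
cv2.imwrite("pics/l4z.png",cv2.vconcat([cv2.resize(c[200:290,280:400],(600,300),interpolation=2),cv2.resize(t[190:280,300:480],(600,300),interpolation=2)]))
E
```

```text
14.15 [ 0.5626 -0.0604  0.0655] [-9.69e+01  2.00e-02  1.73e+00] [-1.86  5.3  -0.37] rel start roller along u,n,x mm: [166.5   1.7   2.2]
```

View pics/l4z.png

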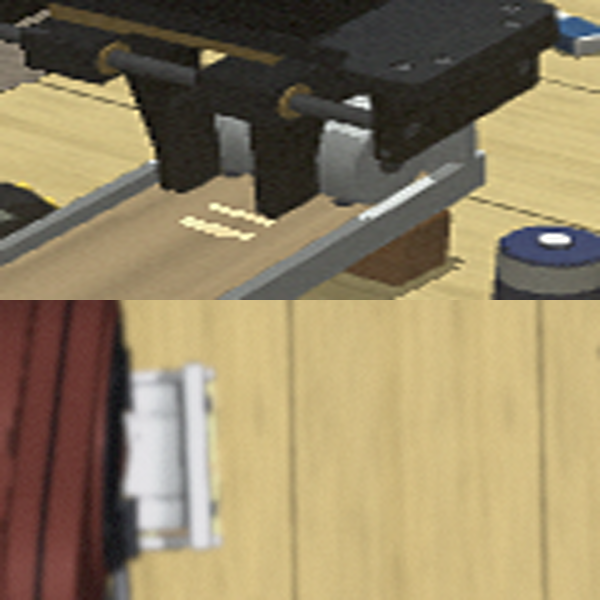

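The roller is against the stop plate (plate's left edge at about x=188 in the lower crop, roller's front edge adjoining). Both fingertips are still behind it. I'll add a slightly firmer push and check the roller position from depth.

Call:
drive_tool --deltas '[0,0,-1,0,0,0,0.36,0,0,-1,0,0,0,0.36,0,0,-1,0,0,0,0.36,0,0,-1,0,0,0,0.36]'

```text
time_s: 14.9
position: [0.5626, -0.0605, 0.0655]
eef_rot: [-96.8, 0.0, 1.8]
force: [-1.8, 8.1, 0.6]
grip_width: 0.0282
```

```bash
python3 - <<'E'
from h import *
from bench import bot
from scipy.optimize import least_squares
o=bot.observe();d=np.array(o["position"])-C
print(o["time_s"],np.round(o["position"],4),np.round(o["force"],2),np.round(o["moment"],2),np.round(o["qvel"],2),1000*d@u)
O=C+.1*u-.024*n_
for n in("top","scene"):
    for lab,c in(("before",dict(np.load(n+".npz"))),("now",bot.camera(n))):
        W=cloud(c).reshape(-1,3)[c["depth"].ravel()>0]-O
        t=np.c_[W@u,W@x_,W@n_]*1000
        b=t[(t[:,0]>75)&(t[:,0]<116)&(abs(t[:,1])<33)&(t[:,2]>30)&(t[:,2]<52)] if lab=="now" else t[(t[:,0]>-126)&(t[:,0]<-84)&(abs(t[:,1])<33)&(t[:,2]>30)&(t[:,2]<52)]
        f=lambda p:np.hypot(b[:,0]-p[0]-b[:,1]*p[2],b[:,2]-p[1])-24
        z=least_squares(f,[101 if lab=="now" else -100,24,0],loss="soft_l1",f_scale=.5)
        s=t[(t[:,0]>119)&(t[:,0]<142)&(abs(t[:,1])<38)&(t[:,2]>40)&(t[:,2]<50)]
        print(n,lab,len(b),"x,z",z.x[:2].round(1),"yaw",np.degrees(z.x[2]).round(2),np.abs(z.fun).mean().round(2),"stop x pct",np.percentile(s[:,0],[2,50,98]).round(1))
E
```

```text
14.9 [ 0.5626 -0.0605  0.0655] [-1.8   8.08  0.57] [1.84 0.18 0.02] [-0.13  0.01 -0.12  0.1  -0.01 -0.06 -0.09] 166.5907786507487
top before 832 x,z [-98.7  23. ] yaw -0.09 1.0 stop x pct [126.2 131.1 135.7]
top now 408 x,z [100.9  23.5] yaw 0.33 1.11 stop x pct [119.6 130.8 135.8]
scene before 1203 x,z [-101.1   23.4] yaw -0.09 1.14 stop x pct [123.  126.2 133.5]Traceback (most recent call last):
  File "<stdin>", line 15, in <module>
    return _quantile_unchecked(
        a, q, axis, out, overwrite_input, method, keepdims, weights)
    return _ureduce(a,
                    func=_quantile_ureduce_func,
    ...<5 lines>...
                    overwrite_input=overwrite_input,
                    method=method)
    r = func(a, **kwargs)
    result = _quantile(arr,
                       quantiles=q,
    ...<2 lines>...
                       out=out,
                       weights=wgt)
    slices_having_nans = np.isnan(arr[-1, ...])
                                  ~~~^^^^^^^^^
IndexError: index -1 is out of bounds for axis 0 with size 0
```

```bash
python3 -c "
from bench import bot
print(bot.close_job()); print(bot.observe()['force'],bot.observe()['position'])"
```

```text
the job is handed in; nothing more can be done
None
the job is handed in; nothing more can be done
```

The roller is home against the stop plate, and I handed the job in at 14.9 s with the fingers still holding it there at about 8 N. It was pushed from behind with two spread fingertips at no more than about 24 mm/s, and it was never gripped or lifted.

**Contact with the stop:** raising the push from 5.3 N to 8.1 N moved the tool by only about 0.1 mm, so the contact is solid.

**Roller position:** the top camera's depth reading puts the roller at 100.9 mm along the track (home is 101 mm), turned about 0.3° from square. By the same camera it travelled 199.6 mm, where 201 mm was expected; that is within the roughly 2 mm calibration.

**Checks that were limited:**
- The same depth check from the scene camera failed, because the gripper hid the stop plate from view.
- Camera checks along the way showed the roller against the fingers each time, but I did not watch it continuously between them.
- The weight, cell and stopwatch looked unmoved in the pictures during the push. I didn't measure them again at the end.

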